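Set the bar gap gauge with its knurled wheel

TASK

Set the bench gap gauge for the next bar: rest a fingertip on top of the knurled wheel and roll it, in as many strokes as needed, until the sliding jaw has closed far enough that its brass pointer lines up with the brass blade of the gauge mark. Move the jaw only through the wheel, never by touching the jaw itself; nothing is to be picked up, and the bar in the gap and the other things stay lying where they are. Finish with the hand clear.

Things in the scene. Friction and masses are not known exactly. Their poses are not given: they have to be found in the camera images.
- gauge: grey and steel bar gap gauge bolted to the table; base plate 346 x 152 x 12 mm. Origin on the table under the wheel's centre; x runs along the slide from the wheel to the fixed jaw (grey block, 72 mm high, at x = 250 mm), z up, y towards the scale rail (y = 66 mm). Two cheeks beside the wheel: 96 mm long, 76 mm high, outer faces at y = +-34 mm
- wheel_top (a point): highest point of the knurled wheel, 85 mm above the table (does not turn; axes as the gauge's). The wheel is ridged steel, 70 mm diameter, 36 mm wide, axle along the gauge's y; only its top 9 mm stand above the cheeks. Rolling its top towards +x moves the jaw to +x and closes the gap, rolling back opens it
- jaw (a joint): travel of the sliding jaw from its start, in m, growing as the gap closes (0 at the start, range -0.004 to 0.050). The jaw is a grey block 40 x 60 mm, its top 62 mm above the table; the pointer is at x = 100 mm in the gauge's frame when the joint reads 0
- jaw_pointer (a point): free end of the sliding jaw's brass pointer, a bar 5 mm wide (along x) sticking out 20 mm from the jaw's scale side (+y); the point is on its centre line, on its top, 54 mm above the table. Moves with the jaw. Axes as the gauge's
- mark_pointer (a point): facing end of the gauge mark's brass blade (5 mm wide, 27 mm long, on a dark rider fixed on the scale rail), on its centre line and top, 54 mm above the table, 2 mm beyond the jaw pointer's end in y. It is 14 to 34 mm further along x than the jaw pointer at the start and never moves. Set means: both points at the same x in the gauge's frame. Axes as the gauge's
- offcut: short square steel bar, 70 x 20 x 20 mm, lying across the gauge's bed in the gap near the fixed jaw; origin at the centre of its underside
- drift: square steel rod, 140 x 14 x 14 mm, lying on the table beside the gauge; origin at the centre of its underside
- brush: wire brush, wooden back 130 x 45 mm, 55 mm high, bristles down, on the table beyond the fixed-jaw end of the gauge; origin at the centre of its underside
- wrench: steel spanner lying on the table on the scale side of the gauge
- can: unopened drinks can, 66 mm across, 115 mm high, standing; origin at the centre of its underside
- tin: dark open metal cup, 76 mm across the rim, 85 mm high, standing; origin at the centre of its underside
- hammer: hand hammer lying on the table, beyond the brush
- wheel: the knurled wheel itself; origin at its centre, 50 mm above the table, y along its axle; turns as it rolls. The jaw moves 8 mm per radian: 35 mm of fingertip travel without slip is 8 mm of jaw. It turns with about 1.5 N at the rim, has no spring and stays where it is left; pressing with 4 to 10 N is enough to roll it

How it is judged:
By the outcome, as a careful person would: the job done as asked, in the order asked, and still so for the second after the job is handed in, with the robot touching nothing.
It also fails if it takes over 51 s, if anything falls off the work surface, if the arm or the gripper's body presses on something with over 40 N, if the wrist force passes 120 N, or if a joint passes its speed limit or range.

ROBOT

A 6-joint arm with a two-finger parallel gripper is mounted at the origin on the work surface. World frame = base frame: x ahead of the robot, y to its left, z up, the work surface at z = 0. Lengths are in m, angles in degrees, forces in N, time in s.
With the tool pointing down it reaches from about 0.25 to 0.725 m from the base axis. Payload 9.7 kg.
Tool frame: the origin (TCP) lies midway between the tips of the shut fingers; the grasp point (between the pads) lies 19 mm behind it (grip_point_offset is the distance from the TCP to the grasp point, in m); y points along the fingers, z is the direction in which the jaws open and shut, and the axes are right-handed (so a half turn about y gives the same grasp; the last joint's range is limited). The gripper opens to 85 mm and grips with 20 to 120 N. Pads are 22 mm wide; open, the fingers measure 114 mm over their backs; the gripper's body (76 mm by 85 mm) begins 54 mm behind the grasp point. The pads swing forward as they close: fully open they stand 13 mm farther back than shut.
Start: joints at [-71.734, 4.979, 10.078, 95.1, 0, 90], TCP at [0.172, -0.522, 0.231] pointing down, gripper open.
Joint ranges: [-179.16, 179.16], [-48.56, 103.87], [-65.8, 70.77], [-126.05, 130.52], [-82.76, 87.17], [-180, 180]. Speed limits (degrees/s): [127.2, 127.2, 147.25, 180, 180, 180].

INTERFACE

Orientations are given as [roll, pitch, yaw] about the fixed x, y, z axes, in that order (R = Rz(yaw) Ry(pitch) Rx(roll)).
In Python, from workcell import get_obs, camera, job_done, grip_point_offset gives the robot as it stands.
- The arm moves only by the tool move_arm, never from a script. Its argument "deltas" is a list that holds one entry, the list of rows, each a list of 4 numbers: the shift along the tool's x, y, z in m, then the turn about the tool's y in degrees. A call has 1 to 5 rows; each row is the pose to reach, as a shift and turn from the pose commanded when the call began, along the tool's axes at that moment; what a row does not reach only later rows make up. A row lasts 1/10 s, in which the tool goes at most 50 mm and 8.59 degrees, less where a joint would pass 70% of its speed; a pose out of reach is approached as far as the arm can. A call with a gripper value outside its range is refused whole. "claw" is the finger opening in m, from 0 to 0.0854, set as the call begins (left out, the last holds). The fingers move at their own pace and stop on an object; "newtons" is the grip in N (left out, the last holds). Time passes only in rows, so rows that repeat a pose let the fingers close. It gives the time, the measured TCP pose, the force and the opening at its end, in the units of the state.
- get_obs(): the state, without advancing time (a new reading comes with each control period).
- camera(name): name is "side" or "top" or "wrist"; returns a dict with "color" (480x640x3 uint8, blue, green, red), "range_z" (480x640 float32, m along the optical axis (not along the pixel's ray), 0 where there is no reading), "fx", "fy", "cx", "cy" (pixels), "T" (4x4, takes a point from camera to world coordinates). Camera axes: x right, y down, z forward; pixel columns grow to the right and rows downward; lengths in m; the calibration is good to about 2 mm. A picture is of the moment at which its call begins.
- job_done(): hands the job in, once; it reports no verdict.
The state is a dict: "time": time; "q": joint angles; "qd": joint speeds; "joint_efforts": joint torques, N m; "ee_pos": TCP position; "tcp_rot": TCP orientation; "wrist_force": force on the tool from outside, world axes, zero at the start; "torque": the same for the moment, N m; "opening": finger opening in m.
Only numpy, scipy, OpenCV 4.12 (cv2) and the standard library are available. Lean on these libraries where they do the work, as an engineer would, in place of code of your own. Each camera call takes 0.05 s, during which the arm holds its last target. There are 200 camera calls.

## Working session

There is one attempt and no reset: what is moved stays moved. The work goes in short steps, Python scripts to look and compute and a tool call to move; the robot and the scene stay as the last step left them, time stands still between calls to the robot, and variables do not carry over. Pictures are saved under pics/ and viewed, about 8 in all and at most 12, crops included, and the job is handed in when it is done.

Besides the shell and the picture viewer there is one more tool, called after "Request:" in YAML: its name, and indented under it one key for each argument. move_arm: Moves the arm, as the interface text tells. Its arguments: {"type":"object","properties":{"deltas":{"type":"array"},"claw":{"type":"number"},"newtons":{"type":"number"}},"required":["deltas"]}

```bash
mkdir -p pics
cat > h.py <<'E'
import numpy as np, cv2
from workcell import get_obs, camera, job_done, grip_point_offset
def P(c,u,v,z=None):
    """pixel to world; z: intersect with plane of height z, else depth"""
    d=np.array([(u-c['cx'])/c['fx'],(v-c['cy'])/c['fy'],1.]); T=c['T']
    if z is None: s=np.median([x for x in c['range_z'][v-1:v+2,u-1:u+2].ravel() if x>0] or [0])
    else: s=(z-T[2,3])/(T[:3,:3]@d)[2]
    return T[:3,:3]@(d*s)+T[:3,3]
E
python3 - <<'E'
from h import *
o=get_obs(); print(o, grip_point_offset)
for n in('top','side'):
    c=camera(n); cv2.imwrite(f'pics/{n}0.png',c['color']); np.savez(f'{n}0.npz',**c); print(n,c['fx'],c['T'].round(3).tolist())
E
```

```text
{'time': 0.0, 'q': array([-7.17352020e+01,  5.00870869e+00,  1.00354349e+01,  9.50985023e+01,
       -1.67248967e-03,  9.00022181e+01]), 'qd': array([-0.0528037 , -0.05525418, -0.07021349,  0.00747547, -0.06901287,
        0.01809755]), 'joint_efforts': array([ 2.23514733e-03, -5.20383668e+01,  4.64808297e+01,  1.61944132e-02,
        1.50058768e-04, -3.41220300e-05]), 'ee_pos': array([ 0.17229861, -0.52208514,  0.23061479]), 'tcp_rot': array([-9.00717761e+01, -1.67526701e-03, -1.61737418e+02]), 'wrist_force': array([1.02213011, 0.66805254, 0.114488  ]), 'torque': array([0.01995942, 0.02429158, 0.01568411]), 'opening': 0.08549343775521796} 0.0187
top 532.2910226976578 [[0.009, -0.983, 0.184, 0.404], [-1.0, -0.008, 0.003, -0.041], [-0.002, -0.184, -0.983, 1.187], [0.0, 0.0, 0.0, 1.0]]
side 434.8273944275317 [[-0.911, -0.234, 0.339, 0.239], [-0.412, 0.498, -0.763, 0.728], [0.009, -0.835, -0.55, 0.628], [0.0, 0.0, 0.0, 1.0]]
```

View pics/top0.png

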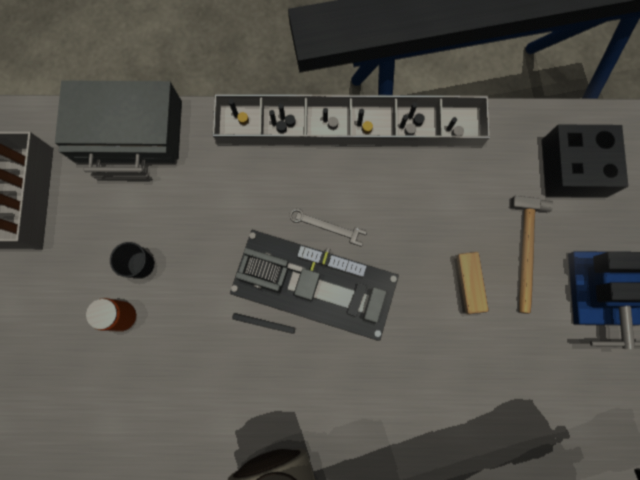

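View pics/side0.png

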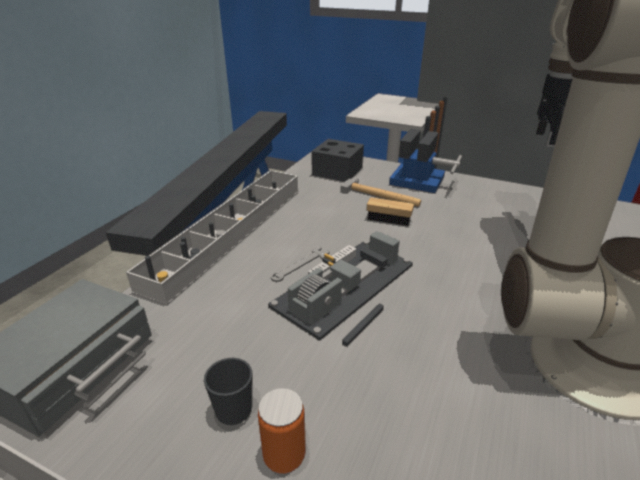

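The top view shows the gauge with its wheel at about (262,267), sliding jaw (307,285) and fixed jaw (375,305). The pointer is at about (313,266) and the mark at about (326,256). The side view confirms the same layout. I'll enlarge a crop of the gauge.

Run:
```python
from h import *
c=dict(np.load('top0.npz')); im=c['color'][225:345,225:405]
cv2.imwrite('pics/crop0.png',cv2.convertScaleAbs(cv2.resize(im,(0,0),fx=4.4,fy=4.4,interpolation=cv2.INTER_CUBIC),alpha=1.7))
b=np.array([P(c,u,v,.014)[:2] for u,v in[(252,235),(235,288),(378,334),(393,279)]]);print(b.round(4))
print([np.linalg.norm(b[i]-b[(i+1)%4]).round(3) for i in range(4)])
d=(b[2]-b[1]+b[3]-b[0]);print('yaw',np.degrees(np.arctan2(d[1],d[0])))
print('wheel',P(c,262,267,.085),P(c,262,267)); print('ptr',P(c,313,266,.054),'mark',P(c,326,256,.054),'fix',P(c,375,305,.072),P(c,375,305))
```

```text
[[ 0.6335  0.1216]
 [ 0.5142  0.1551]
 [ 0.417  -0.159 ]
 [ 0.5371 -0.1934]]
[np.float64(0.124), np.float64(0.329), np.float64(0.125), np.float64(0.329)]
yaw -107.10615816385837
wheel [0.55177914 0.08865468 0.085     ] [0.5518648  0.0887295  0.08436309]
ptr [ 0.55904119 -0.01706275  0.054     ] mark [ 0.58098117 -0.04478591  0.054     ] fix [ 0.47579098 -0.14753717  0.072     ] [ 0.47583844 -0.1476074   0.07126698]
```

View pics/crop0.png

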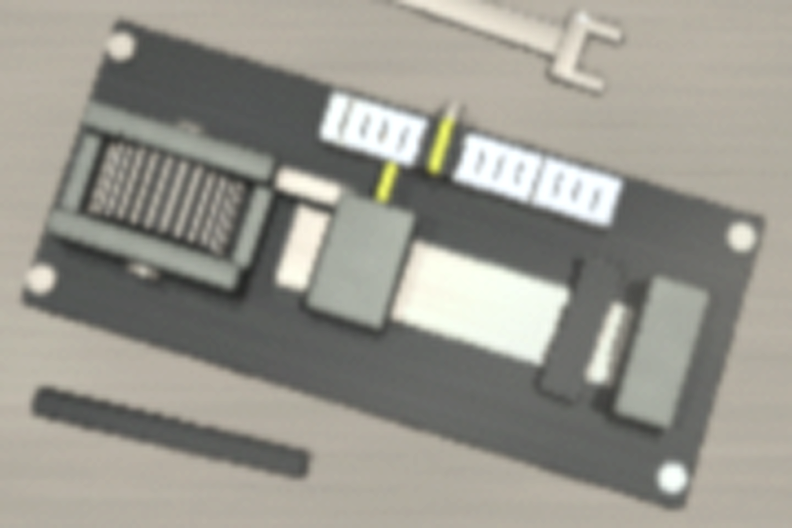

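The crop shows the jaw pointer's end at about crop (391,165) and the mark's facing end at about (437,172). The bolt pattern and the fixed-jaw distance (0.248 m against 0.250) agree with the spec, and the gauge yaw is about -107°. I'll go above the wheel with the fingers shut.

Request:
move_arm:
  deltas:
    - [[-0.037, 0.002, -0.031, 0], [-0.074, 0.004, -0.062, 0], [-0.11, 0.006, -0.092, 0], [-0.147, 0.008, -0.123, 0], [-0.184, 0.01, -0.154, 0]]
  claw: 0

```text
time: 0.6
ee_pos: [0.2992, -0.3166, 0.2209]
tcp_rot: [-90.0, -0.0, -161.8]
wrist_force: [-0.6, 0.4, 0.3]
opening: 0.0119
```

Request:
move_arm:
  deltas:
    - [[-0.037, 0.002, -0.031, 0], [-0.074, 0.004, -0.062, 0], [-0.11, 0.006, -0.092, 0], [-0.147, 0.008, -0.123, 0], [-0.184, 0.01, -0.154, 0]]

```text
time: 1.1
ee_pos: [0.4258, -0.1125, 0.2112]
tcp_rot: [-90.0, 0.0, -161.7]
wrist_force: [1.4, -0.7, -0.2]
opening: 0.0
```

Request:
move_arm:
  deltas:
    - [[-0.037, 0.002, -0.031, 0], [-0.074, 0.004, -0.062, 0], [-0.11, 0.006, -0.092, 0], [-0.147, 0.008, -0.123, 0], [-0.184, 0.01, -0.154, 0]]

```text
time: 1.6
ee_pos: [0.5523, 0.0914, 0.2009]
tcp_rot: [-90.0, -0.0, -161.7]
wrist_force: [0.6, -0.8, 0.6]
opening: 0.0001
```

Request:
move_arm:
  deltas:
    - [[0, 0, 0, -8], [0, 0, 0, -16], [0, 0, 0, -24], [0, 0, 0, -32], [0, 0, 0, -40]]

```text
time: 2.1
ee_pos: [0.5516, 0.0895, 0.2008]
tcp_rot: [-90.0, -0.0, -121.4]
wrist_force: [0.2, -0.7, -0.3]
opening: 0.0001
```

Request:
move_arm:
  deltas:
    - [[0, 0, 0, -8], [0, 0, 0, -14.6], [0, 0, 0, -14.6]]

```text
time: 2.4
ee_pos: [0.5516, 0.0894, 0.2009]
tcp_rot: [-90.0, -0.0, -107.0]
wrist_force: [-0.5, 0.2, 0.1]
opening: -0.0003
```

Run:
```python
from h import *
o=get_obs(); print(o['time'],o['q'].round(1),o['ee_pos'],o['tcp_rot'],o['wrist_force'])
c=camera('wrist'); cv2.imwrite('pics/w1.png',c['color']); np.savez('w1.npz',**c); print(c['fx'],c['T'].round(3).tolist())
```

```text
2.4 [  9.2   5.7   7.5  91.8  -0.  116.2] [0.55162618 0.0894324  0.20087814] [-9.00391061e+01 -1.99596381e-02 -1.07039122e+02] [-0.45227469  0.171031    0.12334495]
375.7238485152182 [[0.956, -0.278, -0.094, 0.576], [-0.293, -0.906, -0.304, 0.165], [-0.001, 0.319, -0.948, 0.343], [0.0, 0.0, 0.0, 1.0]]
```

View pics/w1.png

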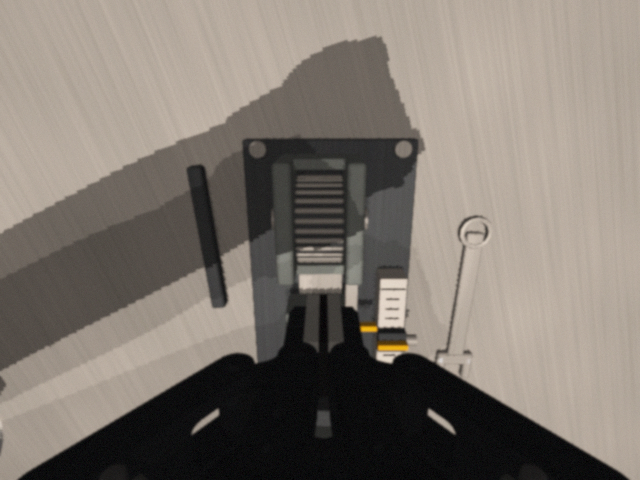

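The wrist view is aligned with the gauge: wheel slot at about (320,218), jaw pointer at (369,328), mark blade at (393,348). I'll measure the brass by its colour.

```bash
cat >> h.py <<'E'
YAW=np.radians(-107.1); O=np.array([.5518,.0887])
R=np.array([[np.cos(YAW),np.sin(YAW)],[-np.sin(YAW),np.cos(YAW)]])
def G(p): return np.r_[R@(np.asarray(p)[:2]-O),p[2]]
def brass(c,box=None):
    hsv=cv2.cvtColor(c['color'],cv2.COLOR_BGR2HSV); m=cv2.inRange(hsv,(15,130,70),(35,255,255))
    n,l,s,ce=cv2.connectedComponentsWithStats(m)
    out=[]
    for i in range(1,n):
        if s[i,4]<8: continue
        v,u=np.nonzero(l==i); g=np.array([G(P(c,a,b,.054)) for a,b in zip(u,v)])
        out.append((s[i].tolist(),(g.mean(0)*1000).round(1)[:2].tolist(),(g.min(0)*1000).round(1)[:2].tolist(),(g.max(0)*1000).round(1)[:2].tolist()))
    return [o for o in out if abs(o[1][0]-115)<45 and abs(o[1][1]-50)<35]
E
python3 - <<'E'
from h import *
for n in('w1','top0'):
    c=dict(np.load(n+'.npz')); print(n); [print(x) for x in brass(c)]
c=dict(np.load('w1.npz'))
for u,v,z in[(257,149,.014),(403,149,.014),(296,172,None),(345,172,None),(293,285,.076),(345,285,.076),(275,163,.076),(366,163,.076),(275,283,.076),(362,283,.076)]: print(u,v,(1000*G(P(c,u,v,z))).round(1),(1000*G(P(c,u,v))).round(1))
m=np.array([1000*G(P(c,320,v)) for v in range(165,290,5)]).round(1);print(m[:,[0,2]].tolist())
E
```

```text
w1
([360, 322, 19, 11, 174], [99.5, 41.0], [94.6, 33.6], [104.7, 49.6])
([377, 341, 31, 10, 295], [118.8, 62.9], [114.0, 49.5], [123.4, 76.8])
top0
([323, 253, 4, 11, 21], [117.1, 62.5], [115.0, 50.7], [119.0, 73.4])
([311, 263, 4, 7, 16], [97.6, 37.7], [95.5, 30.6], [99.7, 44.9])
257 149 [-50.1 -55.6  14. ] [-50.4 -55.   17.5]
403 149 [-50.1  69.4  14. ] [-50.5  68.5  18.3]
296 172 [-32.5 -21.7  27.3] [-32.5 -21.7  27.3]
345 172 [-35.3  18.3  45.6] [-35.3  18.3  45.6]
293 285 [ 48.3 -22.5  76. ] [ 79.5 -28.2  11.3]
345 285 [48.3 18.2 76. ] [78.9 22.3 12.4]
275 163 [-46.2 -32.8  76. ] [-45.9 -33.1  73.8]
366 163 [-46.2  31.2  76. ] [-38.   38.4  12. ]
275 283 [ 46.6 -36.5  76. ] [ 77.5 -45.7  10.9]
362 283 [46.5 31.5 76. ] [76.9 38.7 12.2]
[[-41.6, 52.0], [-31.8, 11.2], [-33.6, 49.6], [-31.2, 58.5], [-28.7, 65.6], [-26.0, 71.2], [-22.8, 73.2], [-20.0, 77.7], [-16.4, 77.7], [-13.5, 81.0], [-9.9, 81.4], [-6.8, 83.7], [-2.8, 82.8], [0.6, 84.0], [4.7, 83.1], [8.3, 84.1], [13.1, 81.3], [17.3, 80.8], [22.4, 77.7], [30.9, 66.7], [41.8, 51.1], [46.2, 51.5], [64.2, 21.7], [69.5, 21.2], [74.4, 21.8]]
```

The pointer is at x ≈ 99.5 mm, against 100 expected. The mark is at 118.8, so the jaw needs about 19.4 mm of travel, or about 85 mm of rolling. I'll descend at x = -16 mm.

Request:
move_arm:
  deltas:
    - [[-0.0155, 0.04, 0, 0], [-0.0155, 0.08, 0, 0], [-0.0155, 0.1, 0, 0], [-0.0155, 0.11, 0, 0], [-0.0155, 0.11, 0, 0]]

```text
time: 2.95
ee_pos: [0.5557, 0.1041, 0.0902]
tcp_rot: [-90.1, -0.1, -107.2]
wrist_force: [-0.2, 0.2, 1.0]
opening: 0.0001
```

Request:
move_arm:
  deltas:
    - [[0, 0.002, 0, 0], [0, 0.004, 0, 0], [0, 0.0055, 0, 0], [0, 0.0055, 0, 0]]

```text
time: 3.35
ee_pos: [0.5566, 0.1043, 0.0862]
tcp_rot: [-90.0, 0.0, -107.2]
wrist_force: [0.5, 0.5, -0.3]
opening: -0.0003
```

Request:
move_arm:
  deltas:
    - [[0, 0.0005, 0, 0], [0, 0.001, 0, 0], [0, 0.001, 0, 0]]

```text
time: 3.65
ee_pos: [0.5563, 0.1043, 0.0848]
tcp_rot: [-90.0, 0.0, -107.1]
wrist_force: [-0.4, 0.5, -0.2]
opening: 0.0004
```

Request:
move_arm:
  deltas:
    - [[0, 0.0005, 0, 0], [0, 0.0005, 0, 0]]

```text
time: 3.85
ee_pos: [0.5563, 0.1043, 0.0842]
tcp_rot: [-90.0, -0.0, -107.1]
wrist_force: [0.6, 0.4, 0.1]
opening: 0.0001
```

Request:
move_arm:
  deltas:
    - [[0, 0.0005, 0, 0], [0, 0.001, 0, 0], [0, 0.001, 0, 0]]

```text
time: 4.15
ee_pos: [0.5565, 0.1043, 0.0838]
tcp_rot: [-90.0, 0.0, -107.1]
wrist_force: [-1.4, -0.2, 4.4]
opening: -0.0
```

Request:
move_arm:
  deltas:
    - [[0, 0.0005, 0, 0], [0, 0.0005, 0, 0]]

```text
time: 4.35
ee_pos: [0.5566, 0.1045, 0.0836]
tcp_rot: [-90.0, 0.0, -107.1]
wrist_force: [-2.3, 1.0, 7.1]
opening: 0.0001
```

Request:
move_arm:
  deltas:
    - [[0.002, -0.0001, 0, 0], [0.005, -0.0003, 0, 0], [0.009, -0.0005, 0, 0], [0.0125, -0.0005, 0, 0], [0.016, -0.0005, 0, 0]]

```text
time: 4.85
ee_pos: [0.5521, 0.0895, 0.0847]
tcp_rot: [-89.9, 0.1, -107.1]
wrist_force: [-2.4, 2.4, 10.6]
opening: 0.0
```

Tangential force is about -1.6 N, which means the wheel is rolling. I'll finish the stroke.

Request:
move_arm:
  deltas:
    - [[0.003, 0.0002, 0, 0], [0.007, 0.0002, 0, 0], [0.011, 0.0003, 0, 0], [0.014, 0.0005, 0, 0], [0.016, 0.0007, 0, 0]]

```text
time: 5.35
ee_pos: [0.5474, 0.0737, 0.0837]
tcp_rot: [-89.9, 0.1, -107.1]
wrist_force: [-0.5, 0.7, 6.6]
opening: 0.0002
```

Request:
move_arm:
  deltas:
    - [[0.001, -0.004, 0, 0], [0.001, -0.015, 0, 0], [-0.015, -0.017, 0, 0], [-0.031, -0.015, 0, 0], [-0.031, -0.01, 0, 0]]

```text
time: 5.85
ee_pos: [0.5569, 0.1056, 0.0925]
tcp_rot: [-90.0, 0.0, -107.0]
wrist_force: [-0.5, -0.7, 0.4]
opening: 0.0002
```

Run:
```python
from h import *
o=get_obs(); print(o['time'],o['ee_pos'],G(o['ee_pos']))
for n in('top','side','wrist'):
    c=camera(n); print(n); [print(x) for x in brass(c)]
```

```text
5.85 [0.55685437 0.10562699 0.09249098] [-0.01766489 -0.00014629  0.09249098]
top
([323, 253, 5, 11, 24], [117.0, 63.0], [114.8, 50.7], [119.1, 74.0])
([314, 264, 4, 7, 16], [105.0, 37.5], [103.0, 30.4], [107.1, 44.7])
side
([330, 259, 4, 5, 15], [105.8, 41.5], [99.4, 35.5], [113.0, 47.6])
wrist
```

The jaw moved 7.4 mm for a 32 mm stroke, as predicted. About 12 mm remains, so I'll repeat the stroke.

Request:
move_arm:
  deltas:
    - [[0.001, 0.005, 0, 0], [0.001, 0.008, 0, 0], [0.001, 0.009, 0, 0], [0.001, 0.0098, 0, 0], [0.001, 0.0098, 0, 0]]

```text
time: 6.5
ee_pos: [0.5558, 0.1025, 0.084]
tcp_rot: [-90.0, 0.1, -107.1]
wrist_force: [-3.1, 1.7, 8.4]
opening: 0.0001
```

Request:
move_arm:
  deltas:
    - [[0.002, -0.0001, 0, 0], [0.005, -0.0003, 0, 0], [0.009, -0.0005, 0, 0], [0.0125, -0.0005, 0, 0], [0.016, -0.0005, 0, 0]]

```text
time: 7.0
ee_pos: [0.5513, 0.0873, 0.0847]
tcp_rot: [-89.9, 0.1, -107.1]
wrist_force: [-2.7, 2.8, 9.9]
opening: -0.0001
```

Request:
move_arm:
  deltas:
    - [[0.003, 0.0002, 0, 0], [0.007, 0.0002, 0, 0], [0.011, 0.0003, 0, 0], [0.014, 0.0005, 0, 0], [0.016, 0.0007, 0, 0]]

```text
time: 7.5
ee_pos: [0.5462, 0.0714, 0.0824]
tcp_rot: [-90.0, 0.0, -107.2]
wrist_force: [2.0, 1.7, 0.9]
opening: 0.0001
```

Request:
move_arm:
  deltas:
    - [[0.001, -0.01, 0, 0], [-0.01, -0.05, 0, 0], [-0.031, -0.09, 0, 0], [-0.031, -0.115, 0, 0], [-0.031, -0.115, 0, 0]]

```text
time: 8.0
ee_pos: [0.5567, 0.102, 0.202]
tcp_rot: [-89.7, 0.1, -107.1]
wrist_force: [-0.0, 0.1, 0.2]
opening: 0.0001
```

Run:
```python
from h import *
o=get_obs(); print(o['time'],o['ee_pos'],G(o['ee_pos']))
for n in('top','side','wrist'):
    c=camera(n); print(n); [print(x) for x in brass(c)]
```

```text
8.0 [0.55674336 0.10195509 0.20204829] [-0.01412267  0.0008273   0.20204829]
top
([323, 253, 5, 11, 25], [117.1, 62.5], [114.8, 50.7], [119.5, 74.0])
([317, 264, 4, 8, 18], [111.5, 38.5], [109.2, 30.3], [113.9, 46.7])
side
([325, 255, 10, 8, 24], [113.5, 52.4], [105.5, 36.4], [117.6, 68.8])
wrist
([369, 349, 27, 15, 214], [115.9, 53.9], [107.7, 42.4], [122.6, 65.9])
```

About 5.6 mm remains by the top camera. A 20 mm roll should give about 4.6 mm, then I'll take a close look.

Request:
move_arm:
  deltas:
    - [[0, 0.04, 0, 0], [0, 0.08, 0, 0], [0, 0.105, 0, 0], [0, 0.111, 0, 0], [0, 0.1125, 0, 0]]

```text
time: 8.65
ee_pos: [0.5543, 0.1011, 0.0838]
tcp_rot: [-90.1, -0.1, -107.1]
wrist_force: [0.2, -0.3, -0.4]
opening: 0.0003
```

Request:
move_arm:
  deltas:
    - [[0, 0.001, 0, 0], [0, 0.0018, 0, 0], [0, 0.0023, 0, 0], [0, 0.0023, 0, 0]]

```text
time: 9.05
ee_pos: [0.5553, 0.1015, 0.0834]
tcp_rot: [-90.0, 0.0, -107.1]
wrist_force: [-3.4, 1.4, 5.7]
opening: -0.0
```

Request:
move_arm:
  deltas:
    - [[0.003, -0.0001, 0, 0], [0.007, -0.0003, 0, 0], [0.012, -0.0005, 0, 0], [0.016, -0.0005, 0, 0], [0.019, -0.0005, 0, 0]]

```text
time: 9.55
ee_pos: [0.5501, 0.0836, 0.0847]
tcp_rot: [-89.9, 0.1, -107.1]
wrist_force: [-3.6, 2.8, 9.3]
opening: 0.0
```

Request:
move_arm:
  deltas:
    - [[0.001, 0, 0, 0], [0.001, -0.01, 0, 0], [-0.02, -0.04, 0, 0], [-0.05, -0.06, 0, 0], [-0.065, -0.06, 0, 0]]

```text
time: 10.05
ee_pos: [0.5708, 0.1471, 0.1468]
tcp_rot: [-89.7, 0.2, -107.1]
wrist_force: [-0.9, 0.2, -0.6]
opening: -0.0001
```

Run:
```python
from h import *
o=get_obs(); print(o['time'],o['ee_pos'],G(o['ee_pos']))
for n in('top','wrist'):
    c=camera(n); print(n); [print(x) for x in brass(c)]
np.savez('w2.npz',**c)
cv2.imwrite('pics/w2.png',c['color'])
```

```text
10.05 [0.57083559 0.14709035 0.14683041] [-0.06140632  0.00102497  0.14683041]
top
([319, 253, 8, 20, 41], [116.4, 51.0], [113.2, 30.2], [119.0, 73.4])
wrist
```

View pics/w2.png

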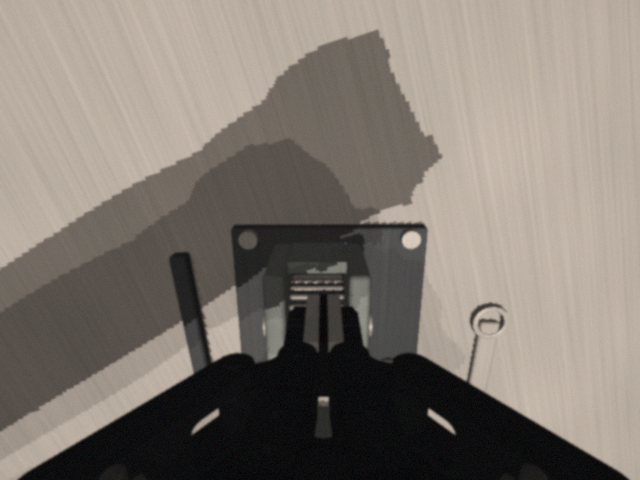

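This picture was taken too far back: the hand hides the pointers. They need the hand moved towards +x, which puts them near the image centre.

Request:
move_arm:
  deltas:
    - [[0.03, -0.015, 0, 0], [0.065, -0.02, 0, 0], [0.1, -0.02, 0, 0], [0.135, -0.02, 0, 0], [0.14, -0.02, 0, 0]]

```text
time: 10.65
ee_pos: [0.5261, 0.0082, 0.1625]
tcp_rot: [-90.1, -0.1, -107.3]
wrist_force: [-0.5, 0.7, 0.3]
opening: -0.0001
```

Request:
move_arm:
  deltas:
    - [[0, 0, 0, 0], [0, 0, 0, 0]]

```text
time: 10.85
ee_pos: [0.5277, 0.0117, 0.1627]
tcp_rot: [-90.0, -0.0, -107.1]
wrist_force: [0.5, 0.7, -0.4]
opening: 0.0002
```

```bash
cat > look.py <<'E'
from h import *
import sys
o=get_obs(); print(o['time'],o['ee_pos'],G(o['ee_pos']))
for n in('top','wrist'):
    c=camera(n); print(n); [print(x) for x in brass(c)]
np.savez(sys.argv[1]+'.npz',**c)
# per-column brass x-range (gauge mm, z=54) in wrist view
hsv=cv2.cvtColor(c['color'],cv2.COLOR_BGR2HSV); m=cv2.inRange(hsv,(15,130,70),(35,255,255))
b=np.argwhere(m)
for u in range(b[:,1].min(),b[:,1].max()+1):
    v=np.nonzero(m[:,u])[0]
    if len(v)>2:
        g0,g1=[1000*G(P(c,u,w,.054)) for w in(v.min()-.5,v.max()+.5)]
        print(u,v.min(),v.max(),'y',g0[1].round(1),'x',g0[0].round(1),g1[0].round(1))
cv2.imwrite(f'pics/{sys.argv[1]}.png',np.vstack([cv2.resize(c['color'],(400,300)),cv2.resize(c['color'][b[:,0].mean().astype(int)-37:b[:,0].mean().astype(int)+38,b[:,1].mean().astype(int)-50:b[:,1].mean().astype(int)+50],(400,300),interpolation=cv2.INTER_CUBIC)]))
E
python3 look.py w3
```

```text
10.85 [0.52766411 0.01172289 0.16272461] [ 0.08067111 -0.00043454  0.16272461]
top
wrist
([361, 276, 67, 13, 737], [119.1, 52.9], [114.2, 28.7], [123.9, 77.4])
361 280 286 y 28.7 x 117.0 122.6
362 277 286 y 29.4 x 114.6 122.6
363 276 286 y 30.1 x 113.8 122.6
364 276 286 y 30.8 x 113.8 122.6
365 276 286 y 31.6 x 113.8 122.6
366 276 286 y 32.3 x 113.8 122.6
367 276 286 y 33.0 x 113.8 122.7
368 276 286 y 33.7 x 113.8 122.7
369 276 286 y 34.5 x 113.8 122.7
370 276 286 y 35.2 x 113.8 122.7
371 276 286 y 35.9 x 113.8 122.7
372 276 286 y 36.7 x 113.8 122.7
373 276 286 y 37.4 x 113.8 122.7
374 276 286 y 38.1 x 113.8 122.7
375 276 286 y 38.8 x 113.8 122.7
376 276 286 y 39.6 x 113.8 122.7
377 276 286 y 40.3 x 113.8 122.7
378 276 286 y 41.0 x 113.8 122.7
379 276 286 y 41.8 x 113.8 122.7
380 276 286 y 42.5 x 113.8 122.7
381 276 286 y 43.2 x 113.8 122.7
382 276 286 y 44.0 x 113.8 122.7
383 276 287 y 44.7 x 113.8 123.5
384 276 287 y 45.4 x 113.8 123.5
385 276 287 y 46.1 x 113.8 123.5
386 276 287 y 46.9 x 113.8 123.5
387 277 286 y 47.6 x 114.6 122.7
388 279 286 y 48.5 x 116.2 122.7
389 278 287 y 49
[... 537 characters left out ...]
6 124.3
406 277 288 y 61.5 x 114.6 124.3
407 277 288 y 62.2 x 114.6 124.3
408 277 288 y 63.0 x 114.6 124.3
409 278 288 y 63.8 x 115.4 124.3
410 278 288 y 64.5 x 115.4 124.3
411 278 288 y 65.2 x 115.4 124.3
412 277 288 y 65.9 x 114.6 124.3
413 277 288 y 66.6 x 114.6 124.3
414 277 288 y 67.4 x 114.6 124.3
415 277 288 y 68.1 x 114.6 124.3
416 277 288 y 68.8 x 114.6 124.3
417 277 288 y 69.5 x 114.6 124.3
418 277 288 y 70.3 x 114.6 124.3
419 277 288 y 71.0 x 114.6 124.3
420 277 288 y 71.7 x 114.6 124.3
421 277 288 y 72.5 x 114.6 124.3
422 277 288 y 73.2 x 114.6 124.3
423 278 287 y 74.0 x 115.4 123.5
424 279 287 y 74.8 x 116.2 123.5
425 280 287 y 75.6 x 117.0 123.5
426 281 287 y 76.4 x 117.8 123.5
```

View pics/w3.png

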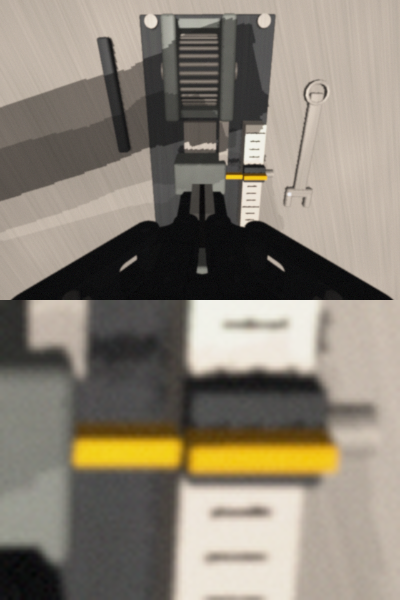

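The pointer (left) and blade (right) are nearly level. In the crop the pointer's top face spans rows 437–468 and the blade's 443–473, so about 1.1 mm remains. I'll get it sub-pixel.

```bash
cat > sub.py <<'E'
from h import *
import sys
c=dict(np.load(sys.argv[1]+'.npz')); a=[int(x) for x in sys.argv[2:6]]
im=c['color'].astype(float); y=np.clip(im[...,2]-im[...,0],0,None)  # red-blue = brass brightness
def edges(u0,u1):
    p=np.median(y[:,u0:u1],axis=1); k=int(p[150:400].argmax())+150; h=p[k]*.5
    i=k
    while p[i]>h:i-=1
    j=k
    while p[j]>h:j+=1
    e0=i+(h-p[i])/(p[i+1]-p[i]); e1=j-(h-p[j])/(p[j-1]-p[j]); um=(u0+u1)/2
    r=[1000*G(P(c,um,e,.054))[0] for e in(e0,e1)]; print(p[k-8:k+9].astype(int),round(e0,2),round(e1,2),np.round(r,2)); return np.array(r)
A=edges(*a[:2]);B=edges(*a[2:]);print('mark-pointer',B-A,(B-A).mean())
E
python3 sub.py w3 372 385 393 412
```

```text
[ 28  54  71  87 136 193 209 212 213 210 192 135  59  15   3   2   2] 278.4 286.38 [116.12 122.55]
[ 16  45  67  80 105 161 203 214 215 215 206 172 100  32  12  19  25] 280.04 287.9 [117.44 123.79]
mark-pointer [1.3247976  1.24179051] 1.28329405605826
```

About 1.28 mm remains, so 5.6 mm of roll plus about 1 mm for the compliance seen before. I'll land at x ≈ -3 mm.

Request:
move_arm:
  deltas:
    - [[-0.03, 0, 0, 0], [-0.07, 0.01, 0, 0], [-0.084, 0.05, 0, 0], [-0.084, 0.07, 0, 0], [-0.084, 0.074, 0, 0]]

```text
time: 11.45
ee_pos: [0.551, 0.093, 0.086]
tcp_rot: [-90.3, -0.1, -107.0]
wrist_force: [-0.3, 0.2, 0.0]
opening: 0.0001
```

Request:
move_arm:
  deltas:
    - [[0, 0.002, 0, 0], [0, 0.004, 0, 0], [0, 0.0055, 0, 0], [0, 0.0058, 0, 0], [0, 0.0058, 0, 0]]

```text
time: 11.95
ee_pos: [0.5532, 0.0918, 0.0848]
tcp_rot: [-89.9, 0.1, -107.2]
wrist_force: [-0.1, 0.4, 6.6]
opening: 0.0
```

Request:
move_arm:
  deltas:
    - [[0.002, 0, 0, 0], [0.004, 0, 0, 0], [0.006, 0, 0, 0], [0.0067, 0, 0, 0], [0.0067, 0, 0, 0]]

```text
time: 12.45
ee_pos: [0.5513, 0.0855, 0.0848]
tcp_rot: [-89.9, 0.1, -107.1]
wrist_force: [0.4, 1.4, 5.2]
opening: -0.0003
```

Request:
move_arm:
  deltas:
    - [[0, -0.01, 0, 0], [0, -0.05, 0, 0], [0.04, -0.08, 0, 0], [0.08, -0.08, 0, 0], [0.08, -0.08, 0, 0]]

```text
time: 12.95
ee_pos: [0.5264, 0.0058, 0.1656]
tcp_rot: [-89.9, -0.0, -107.3]
wrist_force: [1.4, 0.0, 0.2]
opening: -0.0001
```

Request:
move_arm:
  deltas:
    - [[0, 0, 0, 0], [0, 0, 0, 0]]

```text
time: 13.15
ee_pos: [0.527, 0.0093, 0.1634]
tcp_rot: [-90.0, 0.0, -107.1]
wrist_force: [0.0, 0.2, 0.6]
opening: 0.0001
```

```bash
python3 look.py w4 | head -4; python3 sub.py w4 372 385 393 412
```

```text
13.15 [0.52695555 0.00934311 0.16339923] [ 0.08315403 -0.00041202  0.16339923]
top
wrist
([361, 274, 67, 12, 713], [119.8, 52.6], [115.4, 28.7], [124.3, 77.3])
[ 16  41  66  82 120 176 205 210 213 210 198 151  77  22   5   2   1] 276.64 284.6 [117.52 123.93]
[ 22  50  70  86 132 191 209 213 214 211 193 137  59  15  12  22  25] 276.46 284.38 [117.38 123.76]
mark-pointer [-0.14830859 -0.17388431] -0.16109645400395323
```

View pics/w4.png

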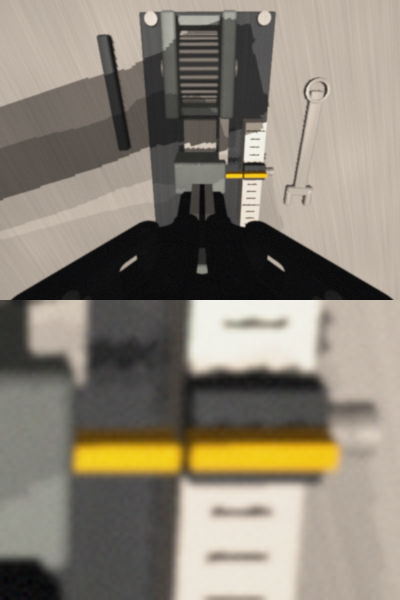

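The pointer and blade are now level (rows 443–473 on both sides of the crop), with a sub-pixel difference of -0.16 mm. I'll raise the hand clear and do a last check from the top camera.

Request:
move_arm:
  deltas:
    - [[-0.02, -0.04, 0, 0], [-0.04, -0.08, 0, 0], [-0.06, -0.1, 0, 0], [-0.1, -0.1, 0, 0], [-0.14, -0.1, 0, 0]]

```text
time: 13.75
ee_pos: [0.5687, 0.1447, 0.2642]
tcp_rot: [-89.9, 0.0, -107.1]
wrist_force: [0.5, -0.4, -1.0]
opening: 0.0
```

Request:
move_arm:
  deltas:
    - [[0, 0, 0, 0], [0, 0, 0, 0], [0, 0, 0, 0]]

```text
time: 14.05
ee_pos: [0.568, 0.1427, 0.2633]
tcp_rot: [-90.0, -0.0, -107.1]
wrist_force: [0.4, 0.2, -1.0]
opening: -0.0003
```

Run:
```python
from h import *
c=camera('top'); [print(x) for x in brass(c)]
cv2.imwrite('pics/top9.png',cv2.convertScaleAbs(cv2.resize(c['color'][205:345,205:405],(0,0),fx=4,fy=4,interpolation=cv2.INTER_CUBIC),alpha=1.7))
o=get_obs();print(o['time'],o['ee_pos'],o['wrist_force'])
```

```text
([320, 253, 8, 20, 46], [117.1, 51.9], [114.6, 30.2], [119.4, 74.0])
14.1 [0.567972   0.14232515 0.26346879] [ 0.15102489 -0.55770071  0.16390818]
```

View pics/top9.png

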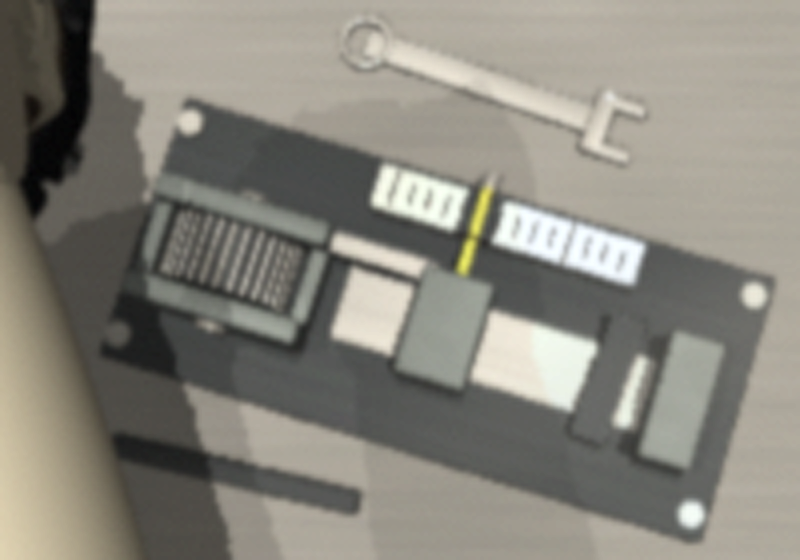

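The top view shows the pointer and blade forming one straight brass line at about (475,230). The offcut, drift and wrench are unmoved, and the hand is clear.

```bash
python3 -c "from workcell import job_done; print(job_done())"
```

```text
the job is handed in; nothing more can be done
None
```

The gauge is set: the jaw's brass pointer lines up with the gauge mark's blade, and the job is handed in after 14.1 s of the 51 s allowed. I rolled the wheel with the shut fingertips in four strokes of about 32, 32, 20 and 7 mm. The jaw closed about 19.5 mm and was never touched directly.

- **Alignment:** the last close wrist-camera measurement put the mark at -0.16 mm from the pointer, so the pointer is about 0.16 mm past it. That is about a fifth of a pixel in that view. The top camera also shows pointer and blade as one straight line.
- **Forces:** the pressing force I read was about 5 to 11 N.
- **Surroundings:** the offcut, drift and wrench look unmoved in the last top view. I didn't check the brush, can, tin and hammer again, but the hand went nowhere near them after crossing well above the bench at the start. The hand ended about 0.26 m above the table, touching nothing.
- **Disagreements:** none of the checks failed. The second and third strokes gave slightly less jaw travel than predicted (about 6.5 and 4.2 mm, against 7.3 and 4.6 mm), which I made up in the last stroke.

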